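# Reset the pair counter on the shoe finishing bench

### The arm

A 6-joint arm with a two-finger parallel gripper is mounted at the origin on the work surface. World frame = base frame: x ahead of the robot, y to its left, z up, the work surface at z = 0. Lengths are in m, angles in rad, forces in N, time in s.
With the tool pointing down it reaches from about 0.15 to 0.775 m from the base axis. Payload 6.1 kg.
Tool frame: the origin (TCP) lies between the finger pads; the fingertips stand 14 mm ahead of it and the grasp point (between the pads) lies 5 mm behind it (ctrl.tcp_to_tips is the distance from the TCP to the fingertips, in m); z points along the fingers, x is the direction in which the jaws open and shut, and the axes are right-handed (so a half turn about z gives the same grasp; the last joint's range is limited). The gripper opens to 85 mm and grips with 20 to 120 N. Pads are 22 mm wide; open, the fingers measure 114 mm over their backs; the gripper's body (76 mm by 85 mm) begins 54 mm behind the grasp point. The pads swing forward as they close: fully open they stand 13 mm farther back than shut.
Start: joints at [-1.174, 0.126, -0.04, 1.405, 0, 1.571], TCP at [0.203, -0.484, 0.213] pointing down, gripper open.
Joint ranges: [-2.72, 2.72], [-0.95, 1.95], [-1.27, 1.35], [-1.78, 2.02], [-1.46, 1.47], [-3.14, 3.14]. Speed limits (rad/s): [2.39, 2.39, 3.01, 3.14, 3.14, 3.14].

### API

Orientations are given as [roll, pitch, yaw] about the fixed x, y, z axes, in that order (R = Rz(yaw) Ry(pitch) Rx(roll)).
In Python, from station import ctrl gives the robot as it stands. The module is installed in compiled form; this text tells all that it offers.
- The arm moves only by the shell command python3 -m jog 'ROWS'. ROWS is JSON, a list of rows, each a list of 7 numbers: the closure, from 0 (fully open) to 1 (shut), then the shift along the world's x, y, z in mm, then the turn, a rotation vector about the world's x, y, z in rad. In form: [[fingers, x, y, z, rx, ry, rz], ...]. A call has 1 to 10 rows; each row shifts and turns the pose as measured when the row begins; what a row does not reach is not made up. A row lasts 1/12 s, in which the tool goes at most 41.7 mm and 7.16 degrees, less where a joint would pass 70% of its speed; a pose out of reach is approached as far as the arm can. A call is refused whole if a number of a shift passes 41.7 or a number of a turn 0.125, either way. A call with a gripper value outside its range is refused whole. The fingers move at their own pace and stop on an object; the grip force is fixed at half the most. Time passes only in rows, so rows that do not move let the fingers close. It gives the time, the measured TCP pose, the force and the opening at its end, in the units of the state.
- ctrl.get_state(): the state, without advancing time (a new reading comes with each control period).
- ctrl.snapshot(name): name is "scene" or "side" or "wrist"; returns a dict with "pixels" (480x640x3 uint8, blue, green, red), "vertical_fov" (degrees; the focal length in pixels is half the picture's height over the tangent of half this angle, whatever the lens; pixels are square), "cx", "cy" (the principal point, pixels), "rvec" (rotation vector, rad) and "tvec" (3), from world to camera coordinates, as OpenCV has them. Camera axes: x right, y down, z forward; pixel columns grow to the right and rows downward; lengths in m; the calibration is good to about 2 mm. The wrist camera is an equidistant fisheye: a pixel r from the principal point sees the ray r / f radians off the axis. A picture is of the moment at which its call begins. There is no depth.
- ctrl.job_done(): hands the job in, once; it reports no verdict.
The state is a dict: "time": time; "qpos": joint angles; "qd": joint speeds; "tau": joint torques, N m; "eef_pos": TCP position; "tcp_rot": TCP orientation; "force": force on the tool from outside, world axes, zero at the start; "wrist_torque": the same for the moment, N m; "gripper_width": opening from 0.0 (shut) to 1.0 (fully open).
Only numpy, scipy, OpenCV 4.12 (cv2) and the standard library are available. Lean on these libraries where they do the work, as an engineer would, in place of code of your own. Each camera call takes 0.05 s, during which the arm holds its last target.

### The job

A new batch of shoes is starting: with the closed fingertips, gently push the sliding shutter of the pair counter fully open by its rib, reach into the round well it covered and press the sunken key fully home, then let the key spring back and push the shutter fully shut again. Only push and press: do not pinch, lift or drag the counter or its shutter, and leave the timer with the open square well, the shoe, the tin and the brush as they are.

Things in the scene. Friction and masses are not known exactly. Their poses are not given: they have to be found in the camera images.
- counter: Pair counter: loose grey box, 0.9 kg, 110 (x) x 190 (y) x 60 mm high, level on rubber feet; slides on the bench if pushed sideways with over about 5 N. Origin: centre of its underside, z up; yaw within 0.45 rad. Dark strips beside the shutter (4 mm high, x = +-35 mm) and the dark window near y = 77 mm are only trim, touching nothing.
- well_mouth (a point): Centre of the mouth of the counter's round well, in its top face 60 mm above the bench, at the counter's x 0, y -45 mm. The well is 48 mm across and 30 mm deep, straight down; the flat shutter covers it and slides along the counter's +y to uncover it.
- reset_key_top (a point): Centre of the top of the sunken reset key at the middle of the round well: round white key 22 mm across, its top 18 mm below the counter's top face (42 mm above the bench), standing 12 mm proud of the well's floor.
- reset_key (a joint): Travel of the reset key in m: 0 up, 0.005 fully home (down). Spring: about 2 N to start it, 5 N to bring it home; it springs back when released.
- shutter (a joint): Travel of the shutter in m along the counter's +y: 0 shut (covers the well), 0.060 fully open (its edge clears the well by 6 mm). Sliding friction about 1.2 N, stays where it is left, hard stops at both ends; starts shut or up to 0.015 ajar.
- shutter_rib (a point): Middle of the shutter's push rib: upright black bar 56 mm long in the counter's x, 8 mm thick in y, 16 mm high, on a 3 mm steel plate (62 x 60 mm), centred 26 mm towards +y from the plate's centre. Shut, the rib is at the counter's y -19 mm; open, at +41 mm. Plate's top 63 mm above the bench, this point 71 mm, rib's top 79 mm. Moves with the shutter.
- timer: The other instrument, to be left alone: same grey box, 110 x 190 x 60 mm, loose, 0.9 kg, with an open square well (48 mm wide) and no shutter; origin at the centre of its underside. The two instruments may stand in either place.
- timer_key (a joint): Travel in m of the square key sunk in the timer's square well: 0 up, 0.005 down; leave it at 0.
- shoe: Black low shoe standing on its sole, 280 mm long (its x, toe at +x), 95 mm wide, 98 mm high; origin at the centre of its underside. Bystander.
- tin: Flat round metal wax tin, 62 mm across, 26 mm high; origin at the centre of its underside. Bystander.
- brush: Shoe brush, wooden back up, 150 (x) x 45 x 38 mm high; origin at the centre of its underside. Bystander.
There are look-alikes about, which are no part of the job. Leave any purple or turquoise look-alike of the counter alone.

How it is judged:
On the way, in this order (a step that is already met when the one before it is completed fails the run):
1. the shutter is fully open (at least 52 of 60 mm) (value of joint shutter above 0.052 m), for 0.1 s.
2. the sunken reset key is pressed home (at least 4 of 5 mm) (value of joint reset_key above 0.004 m and contact force between the fingers and reset_key above 0.5 N), for 0.1 s.
3. the shutter is shut again over the released key (value of joint shutter below 0.006 m and value of joint reset_key below 0.0015 m), for 0.1 s.
At the end, for the whole second after the job is handed in: The shutter is shut to within 6 mm, so that it covers the whole well; both keys are up (within 1.5 mm); the counter stands level and at rest within 25 mm of where it was; timer, shoe, tin and brush are within 20 mm of where they were (all of step 3 and value of joint timer_key below 0.0015 m and distance of counter from where it was at the start of the episode below 0.025 m and distance of each of timer, shoe, tin, brush from where it was at the start of the episode below 0.02 m and angle between counter's own z axis and vertical below 0.05 rad and linear speed of counter below 0.01 m/s); the robot touches nothing.
It fails at once if the counter is dragged (25 mm) or lifted (10 mm) or tipped (distance of counter from where it was at the start of the episode above 0.025 m or height (world z) of counter above 0.01 m or angle between counter's own z axis and vertical above 0.15 rad).
It fails at once if the shutter is pinched or struck (more than 25 N between fingers and shutter) (contact force between the fingers and shutter above 25 N).
It fails at once if the timer's key is pressed (2 mm) (value of joint timer_key above 0.002 m).
It fails at once if the timer, shoe, tin or brush is moved by 20 mm (distance of any of timer, shoe, tin, brush from where it was at the start of the episode above 0.02 m).
It also fails if it takes over 51 s, if anything falls off the work surface, if the arm or the gripper's body presses on something with over 40 N, if the wrist force passes 120 N, or if a joint passes its speed limit or range.

## Working session

There is one attempt and no reset: what is moved stays moved. The work goes in short steps, Python scripts to look and compute and a shell command to move; the robot and the scene stay as the last step left them, time stands still between calls to the robot, and variables do not carry over. Pictures are saved under pics/ and viewed, and the job is handed in when it is done.

```bash
mkdir -p pics
python3 - <<'E'
from station import ctrl
import cv2
print(ctrl.get_state())
for n in ["scene","side","wrist"]:
    s=ctrl.snapshot(n); cv2.imwrite(f"pics/{n}0.png",s["pixels"]); print(n,{k:v for k,v in s.items() if k!="pixels"})
E
```

```text
{'time': 0.0, 'qpos': array([-1.17399619e+00,  1.26402779e-01, -4.06275257e-02,  1.40538943e+00,
       -3.36062212e-05,  1.57080783e+00]), 'qd': array([0.00011947, 0.00030626, 0.00074134, 0.00161862, 0.00079649,
       0.00100142]), 'tau': array([-3.48040712e-04, -4.35914397e+01,  3.52925527e+01,  1.72404904e-02,
        1.60884383e-04, -4.60375045e-07]), 'eef_pos': array([ 0.20271638, -0.48380675,  0.21190761]), 'tcp_rot': array([ 3.14155903e+00,  1.62340932e-03, -1.17400769e+00]), 'force': array([ 0.23416692,  0.16976168, -1.02506602]), 'wrist_torque': array([-0.04420267, -0.01074724, -0.02051127]), 'gripper_width': 0.9975065847095425}
scene {'vertical_fov': 52.713976651616655, 'cx': 320.33647937974405, 'cy': 247.98438128175323, 'rvec': array([ 1.04138367,  2.32927414, -1.12349655]), 'tvec': array([ 0.29433319, -0.23665277,  1.52637632])}
side {'vertical_fov': 57.64888292291975, 'cx': 330.14018347587825, 'cy': 235.8748549029387, 'rvec': array([ 0.50207618, -2.52803796,  1.43744582]), 'tvec': array([0.52998084, 0.12217712, 0.94726777])}
wrist {'vertical_fov': 65.70646984690485, 'cx': 316.0088586056582, 'cy': 240.01216634963777, 'rvec': array([-2.42443177,  1.61115988,  0.21945584]), 'tvec': array([-0.5242062 , -0.03443176,  0.37906168])}
```

View pics/scene0.png

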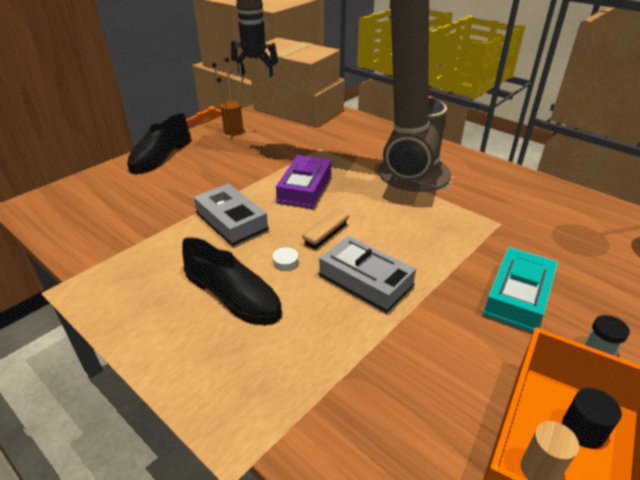

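View pics/side0.png

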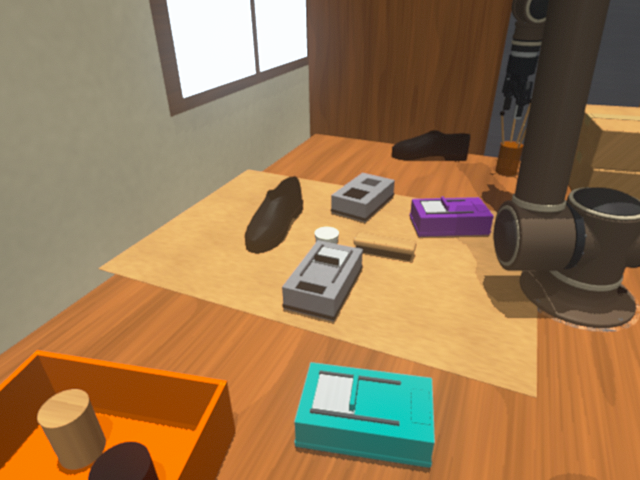

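View pics/wrist0.png

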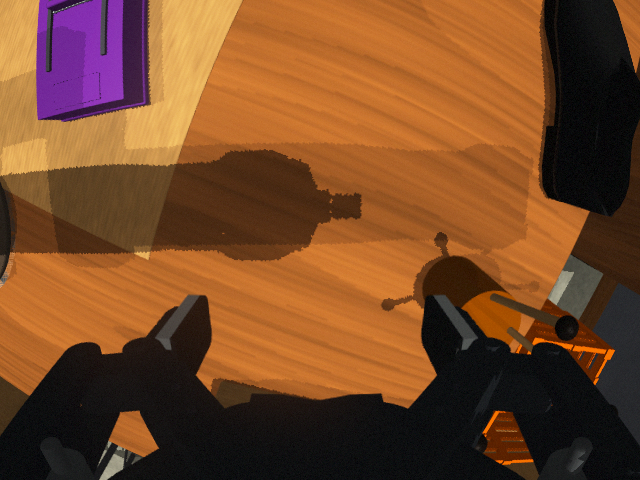

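Run:
```python
import cv2
a=cv2.imread("pics/scene0.png")[230:315,310:425]; b=cv2.imread("pics/side0.png")[230:325,275:375]
cv2.imwrite("pics/a.png",cv2.resize(a,None,fx=6.5,fy=6.5,interpolation=2)); cv2.imwrite("pics/b.png",cv2.resize(b,None,fx=6,fy=6,interpolation=2))
```

```text
(no output)
```

View pics/a.png

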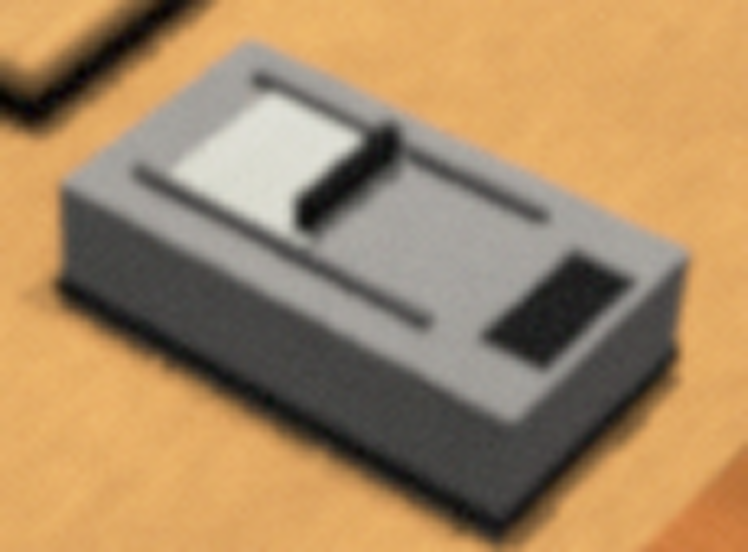

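View pics/b.png

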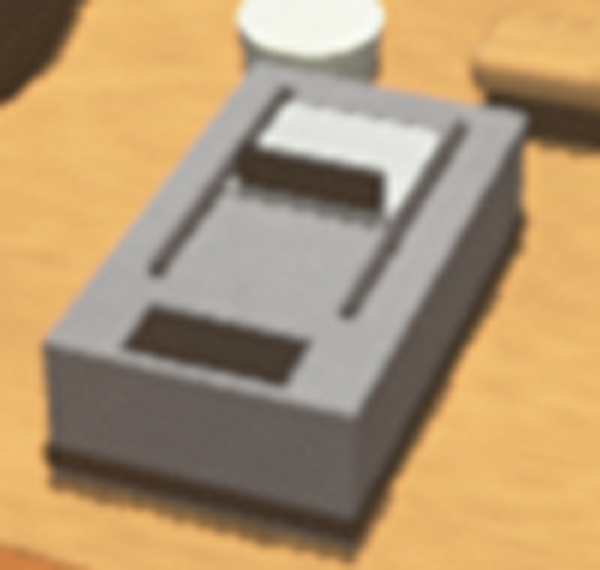

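```bash
cat > h.py <<'E'
import numpy as np, cv2
from scipy.optimize import least_squares
def proj(s,P):
    f=240/np.tan(np.radians(s["vertical_fov"])/2)
    R=cv2.Rodrigues(s["rvec"])[0]; c=np.asarray(P)@R.T+s["tvec"]
    return np.c_[f*c[:,0]/c[:,2]+s["cx"], f*c[:,1]/c[:,2]+s["cy"]]
def box(p,L):
    c,s=np.cos(p[2]),np.sin(p[2]); L=np.asarray(L,float)
    return np.c_[p[0]+c*L[:,0]-s*L[:,1], p[1]+s*L[:,0]+c*L[:,1], L[:,2]]
E
python3 - <<'E'
from h import *
from station import ctrl
S=ctrl.snapshot("scene");D=ctrl.snapshot("side")
top=[[-.055,-.095,.06],[.055,-.095,.06],[-.055,.095,.06],[.055,.095,.06]]
sp=np.array([[248,40],[65,188],[688,255],[515,422]])/6.5+[310,230]
dp=np.array([[525,118],[258,68],[358,415],[45,345]])/6+[275,230]
f=lambda p:np.r_[(proj(S,box(p,top))-sp).ravel(),(proj(D,box(p,top))-dp).ravel()]
r=least_squares(f,[0.5,0,0.]); print(r.x,r.fun.round(1))
for w,(C,q) in dict(sc=(S,sp),sd=(D,dp)).items():
    r1=least_squares(lambda p:(proj(C,box(p,top))-q).ravel(),r.x); print(w,r1.x,np.abs(r1.fun).max())
# rib top
rs=np.array([[300,195],[392,125]])/6.5+[310,230]; rd=np.array([[240,150],[382,178]])/6+[275,230]
L=lambda y:[[.028,y,.079],[-.028,y,.079]]
g=lambda y:np.r_[(proj(S,box(r.x,L(y[0])))-rs).ravel(),(proj(D,box(r.x,L(y[0])))-rd).ravel()]
q=least_squares(g,[0.]);print("rib y",q.x,q.fun.round(1))
print(box(r.x,[[0,-.045,.06],[0,q.x[0],.079],[0,.12,.1]]))
E
```

```text
[0.50350485 0.19933803 0.04075472] [ 0.4 -0.8 -0.5 -1.2  1.  -1.3  0.4 -0.3 -0.  -0.5 -0.9 -1.  -0.5  0.4
 -0.7 -0.2]
sc [0.50618343 0.20049954 0.04036243] 0.8782939372705982
sd [0.50214867 0.19959535 0.04010654] 0.8070628710305243
rib y [-0.01144454] [ 0.3  0.4  0.7 -1.  -0.7 -0.8  0.5 -0.4]
[[0.5053383  0.15437539 0.06      ]
 [0.50397114 0.18790298 0.079     ]
 [0.49861563 0.31923838 0.1       ]]
```

```bash
python3 -m jog '[[1,0,0,10,0,0,0],[1,5,10,10,0,0,0.03],[1,15,32,0,0,0,0.065],[1,15,32,0,0,0,0.065],[1,15,32,0,0,0,0.065],[1,15,32,0,0,0,0.065],[1,15,32,0,0,0,0.065],[1,15,32,0,0,0,0.065],[1,15,32,0,0,0,0.065],[1,15,32,0,0,0,0.065]]'
python3 -m jog '[[1,15,32,0,0,0,0.065],[1,15,32,0,0,0,0.065],[1,15,32,0,0,0,0.065],[1,15,32,0,0,0,0.065],[1,15,32,0,0,0,0.065],[1,15,32,0,0,0,0.065],[1,15,32,0,0,0,0.065],[1,15,32,0,0,0,0.065],[1,0,0,0,0,0,0]]'
```

```text
time: 1.08
eef_pos: [0.3295, -0.208, 0.2409]
tcp_rot: [-3.141, -0.006, -0.599]
force: [0.9, -1.0, -0.2]
gripper_width: -0.001
time: 1.83
eef_pos: [0.4514, 0.0721, 0.2535]
tcp_rot: [-3.135, -0.023, -0.028]
force: [-0.8, -0.4, -0.3]
gripper_width: -0.0
```

```bash
cat > d.py <<'E'
import sys,numpy as np
from scipy.spatial.transform import Rotation as R
from station import ctrl
s=ctrl.get_state(); t=np.array(list(map(float,sys.argv[1:4])))
Rt=R.from_euler('xyz',[np.pi,0,0.04])
print("d mm",((t-s["eef_pos"])*1e3).round(1),"rot",(Rt*R.from_euler('xyz',s["tcp_rot"]).inv()).as_rotvec().round(4),s["eef_pos"].round(4),s["force"].round(2),round(s["time"],2))
E
python3 d.py 0.505 0.155 0.2
```

```text
d mm [ 53.6  82.9 -53.5] rot [-0.0066  0.0227  0.0676] [0.4514 0.0721 0.2535] [-0.81 -0.39 -0.26] 1.83
```

```bash
python3 -m jog '[[1,14,21,-13,0,0.01,0.03],[1,14,21,-13,0,0.01,0.03],[1,14,21,-13,0,0,0],[1,12,20,-13,0,0,0],[1,0,0,0,0,0,0],[1,0,0,0,0,0,0]]'; python3 d.py 0.505 0.155 0.2
python3 - <<'E'
from station import ctrl
import cv2
s=ctrl.snapshot("wrist"); cv2.imwrite("pics/w1.png",s["pixels"]); print({k:v for k,v in s.items() if k!="pixels"})
E
```

```text
time: 2.33
eef_pos: [0.5055, 0.1635, 0.2072]
tcp_rot: [-3.134, -0.009, 0.048]
force: [-0.7, -0.5, 0.5]
gripper_width: -0.003
d mm [-0.5 -8.5 -7.2] rot [-0.0081  0.0091 -0.0084] [0.5055 0.1635 0.2072] [-0.71 -0.47  0.46] 2.33
{'vertical_fov': 65.70646984690485, 'cx': 316.0088586056582, 'cy': 240.01216634963777, 'rvec': array([-2.88046976, -0.06889779, -0.02290347]), 'tvec': array([-0.51544515,  0.10383105,  0.4050743 ])}
```

View pics/w1.png

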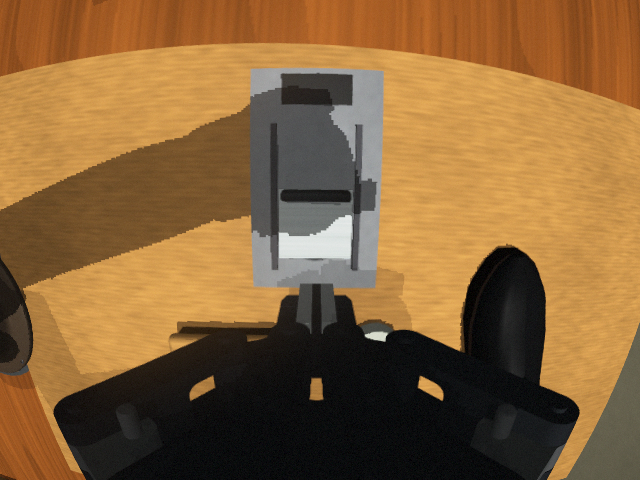

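```bash
cat >> h.py <<'E'
def projw(s,P):
    f=240/np.tan(np.radians(s["vertical_fov"])/2)
    R=cv2.Rodrigues(s["rvec"])[0]; c=np.asarray(P)@R.T+s["tvec"]
    rr=np.hypot(c[:,0],c[:,1]); th=np.arctan2(rr,c[:,2])
    return np.c_[f*th*c[:,0]/rr+s["cx"], f*th*c[:,1]/rr+s["cy"]]
E
python3 - <<'E'
from h import *
from station import ctrl
W=ctrl.snapshot("wrist"); print("cam",-cv2.Rodrigues(W["rvec"])[0].T@W["tvec"])
top=[[-.055,-.095,.06],[.055,-.095,.06],[-.055,.095,.06],[.055,.095,.06]]
q=np.array([[255,287],[376,287],[250,69.5],[384,69.5]])
r=least_squares(lambda p:(projw(W,box(p,top))-q).ravel(),[.5,.2,.04]); print(r.x,r.fun.round(1))
for y in (-.019,-.015,-.0114,-.008): print(y,projw(W,box(r.x,[[-.028,y,.079],[.028,y,.079]])).round(1).tolist())
im=W["pixels"][180:210,270:365];cv2.imwrite("pics/rib.png",cv2.resize(im,None,fx=8,fy=8,interpolation=0))
E
```

```text
cam [0.50128916 0.22930032 0.36947342]
[0.50601192 0.19819066 0.04336874] [-0.1 -0.2  0.4 -0.   0.4 -0.4 -0.8  0.6]
-0.019 [[281.2, 207.0], [351.7, 207.3]]
-0.015 [[281.1, 202.0], [351.8, 202.3]]
-0.0114 [[281.1, 197.5], [351.9, 197.8]]
-0.008 [[281.0, 193.3], [352.0, 193.6]]
```

View pics/rib.png

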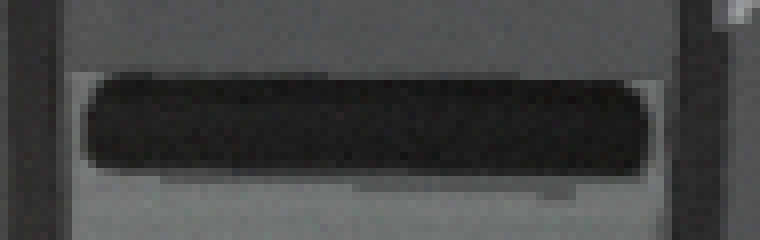

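```bash
python3 -m jog '[[1,1,-4,-15,-0.008,0.009,-0.005],[1,0,0,-25,0,0,0],[1,0,0,-25,0,0,0],[1,0,0,-15,0,0,0],[1,0,0,-5,0,0,0],[1,0,0,0,0,0,0],[1,0,0,0,0,0,0]]'; python3 d.py 0.506 0.161 0.083
```

```text
time: 3.02
eef_pos: [0.5053, 0.152, 0.1225]
tcp_rot: [3.141, -0.006, 0.034]
force: [0.5, -0.3, 0.7]
gripper_width: -0.001
d mm [  0.7   9.  -39.5] rot [0.0008 0.0063 0.0058] [0.5053 0.152  0.1225] [ 0.54 -0.33  0.74] 3.02
```

```bash
python3 -m jog '[[1,0,4,-12,0,0.006,0.005],[1,0,3,-12,0,0,0],[1,0,0,-8,0,0,0],[1,0,0,-4,0,0,0],[1,0,0,0,0,0,0],[1,0,0,0,0,0,0]]'; python3 d.py 0.506 0.161 0.083
```

```text
time: 3.52
eef_pos: [0.5069, 0.1597, 0.0856]
tcp_rot: [-3.141, -0.004, 0.039]
force: [-0.1, -0.8, 0.6]
gripper_width: -0.004
d mm [-0.9  1.3 -2.6] rot [-0.0004  0.0041  0.001 ] [0.5069 0.1597 0.0856] [-0.12 -0.79  0.6 ] 3.52
```

```bash
python3 -m jog '[[1,0,3,-2,0,0.004,0],[1,0,4,0,0,0,0],[1,0,4,0,0,0,0],[1,0,4,0,0,0,0],[1,0,4,0,0,0,0],[1,0,0,0,0,0,0]]'; python3 d.py 0.5055 0.222 0.083; python3 -m jog '[[1,0,3,0,0,0,0],[1,0,3,0,0,0,0],[1,0,3,0,0,0,0],[1,0,3,0,0,0,0]]'; python3 d.py 0.5045 0.222 0.083
python3 - <<'E'
from station import ctrl
import cv2
s=ctrl.snapshot("wrist"); cv2.imwrite("pics/w2.png",s["pixels"])
E
```

```text
time: 4.02
eef_pos: [0.5078, 0.1812, 0.0847]
tcp_rot: [-3.14, -0.002, 0.039]
force: [0.7, 1.0, -0.3]
gripper_width: -0.001
d mm [-2.3 40.8 -1.7] rot [-0.0013  0.0016  0.0009] [0.5078 0.1812 0.0847] [ 0.68  1.04 -0.34] 4.02
time: 4.35
eef_pos: [0.5079, 0.1944, 0.0852]
tcp_rot: [-3.14, -0.002, 0.039]
force: [0.4, -0.6, 0.6]
gripper_width: 0.002
d mm [-3.4 27.6 -2.2] rot [-0.0014  0.0023  0.0007] [0.5079 0.1944 0.0852] [ 0.44 -0.6   0.59] 4.35
```

View pics/w2.png

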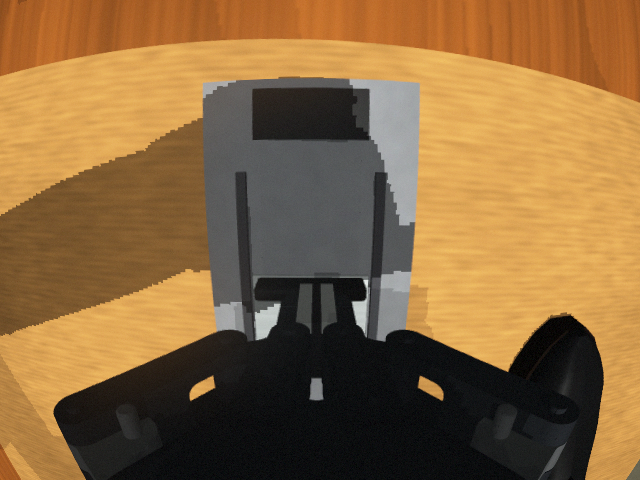

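```bash
python3 -m jog '[[1,-1,3,-1,0,0,0],[1,-1,3,-1,0,0,0],[1,-1,3,0,0,0,0],[1,0,3,0,0,0,0],[1,0,3,0,0,0,0],[1,0,3,0,0,0,0]]'; python3 d.py 0.5045 0.222 0.083;python3 -m jog '[[1,0,2,0,0,0,0],[1,0,2,0,0,0,0],[1,0,1,0,0,0,0],[1,0,0,0,0,0,0]]'; python3 d.py 0.5045 0.222 0.083
python3 - <<'E'
from station import ctrl
import cv2
s=ctrl.snapshot("wrist"); cv2.imwrite("pics/w3.png",s["pixels"])
E
```

```text
time: 4.9
eef_pos: [0.5044, 0.2143, 0.0828]
tcp_rot: [-3.14, -0.002, 0.039]
force: [-0.6, 0.0, -0.2]
gripper_width: -0.004
d mm [0.1 7.7 0.2] rot [-0.0014  0.0019  0.0008] [0.5044 0.2143 0.0828] [-0.63  0.01 -0.15] 4.9
time: 5.23
eef_pos: [0.5045, 0.2207, 0.0828]
tcp_rot: [-3.14, -0.002, 0.04]
force: [0.2, -0.6, 0.1]
gripper_width: 0.0
d mm [0.  1.3 0.2] rot [-0.0016  0.0021 -0.    ] [0.5045 0.2207 0.0828] [ 0.17 -0.59  0.06] 5.23
```

View pics/w3.png

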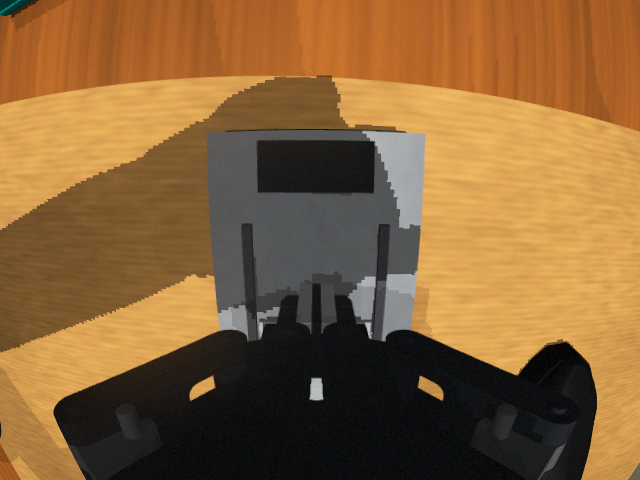

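Run:
```python
from station import ctrl
import cv2,numpy as np
a=ctrl.snapshot("scene")["pixels"][210:320,300:430]; b=ctrl.snapshot("side")["pixels"][200:330,270:400]
cv2.imwrite("pics/c3.png",np.hstack([cv2.resize(a,(390,330),interpolation=2),cv2.resize(b,(390,390),interpolation=2)[:330]]))
```

```text
(no output)
```

View pics/c3.png

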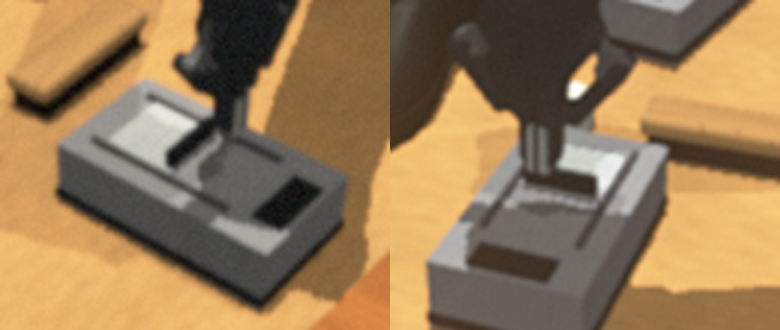

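Run:
```python
from h import *
from station import ctrl
print(ctrl.tcp_to_tips)
s=ctrl.get_state(); p=s["eef_pos"];print(p,s["gripper_width"],s["tcp_rot"])
S=ctrl.snapshot("scene");D=ctrl.snapshot("side")
P=[p,p-[0,0,.014],p+[0,0,.02]]
a=S["pixels"].copy();b=D["pixels"].copy()
out=[]
for C,im,(x0,y0) in((S,a,(330,210)),(D,b,(290,200))):
    q=proj(C,P);print(q.round(1))
    c=cv2.resize(im[y0:y0+90,x0:x0+90],(390,390),interpolation=cv2.INTER_CUBIC)
    for u,col in zip(q,((0,0,255),(0,255,0),(255,0,0))): cv2.circle(c,tuple(int(v) for v in (u-[x0,y0])*390/90),4,col,1)
    out.append(c)
cv2.imwrite("pics/c4.png",np.hstack(out))
```

```text
0.014
[0.50442202 0.22036186 0.08276247] -3.399750968546419e-05 [-3.14022305e+00 -2.03760316e-03  3.97625470e-02]
[[375.5 259.2]
 [375.1 264.1]
 [376.1 252.2]]
[[320.3 263.2]
 [320.4 268.8]
 [320.2 255. ]]
```

View pics/c4.png

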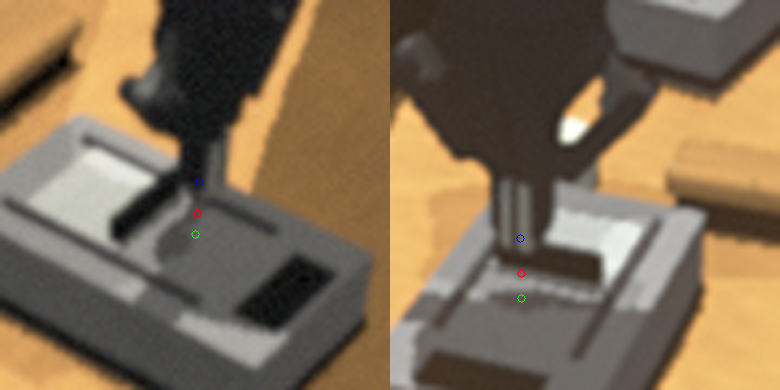

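```bash
python3 - <<'E'
from h import *
from station import ctrl
S=ctrl.snapshot("scene");D=ctrl.snapshot("side");W=ctrl.snapshot("wrist")
print(ctrl.get_state()["qpos"].round(4))
print("cam",-cv2.Rodrigues(W["rvec"])[0].T@W["tvec"], cv2.Rodrigues(W["rvec"])[0].round(3).tolist())
q=[np.array([378,255.]),np.array([318.8,257.7])]
r=least_squares(lambda p:np.r_[proj(S,[p])[0]-q[0],proj(D,[p])[0]-q[1]],[.5,.22,.08]);print(r.x,r.fun)
p=ctrl.get_state()["eef_pos"]
print(projw(W,[r.x,p,p-[0,0,.014]]).round(1))
for n,C,(x0,y0) in(("s",S,(350,170)),("d",D,(285,180))):
    cv2.imwrite(f"pics/z{n}.png",cv2.resize(C["pixels"][y0:y0+110,x0:x0+80],None,fx=5,fy=5,interpolation=2))
cv2.imwrite("pics/zw.png",cv2.resize(W["pixels"][220:420,220:420],None,fx=3,fy=3,interpolation=2)*1)
E
python3 -c "
import cv2,numpy as np
a=cv2.imread('pics/zs.png');b=cv2.imread('pics/zd.png')
m=np.hstack([a,b]).astype(float); cv2.imwrite('pics/zz.png',(255*(m/255)**.5).astype('uint8'))
c=cv2.imread('pics/zw.png')/255.; cv2.imwrite('pics/zw2.png',(255*c**.45).astype('uint8'))"
```

```text
[ 4.1140e-01  2.0220e-01 -2.3510e-01  1.1310e+00  6.0000e-04  1.9426e+00]
cam [0.50197325 0.28737706 0.24467077] [[0.999, 0.04, 0.002], [0.038, -0.964, 0.264], [0.013, -0.263, -0.965]]
[0.50526634 0.22620016 0.09913516] [-0.07190081 -0.22892087 -0.11135068  0.19336855]
[[317.2 288.9]
 [314.8 286.9]
 [314.8 276.4]]
```

View pics/zz.png

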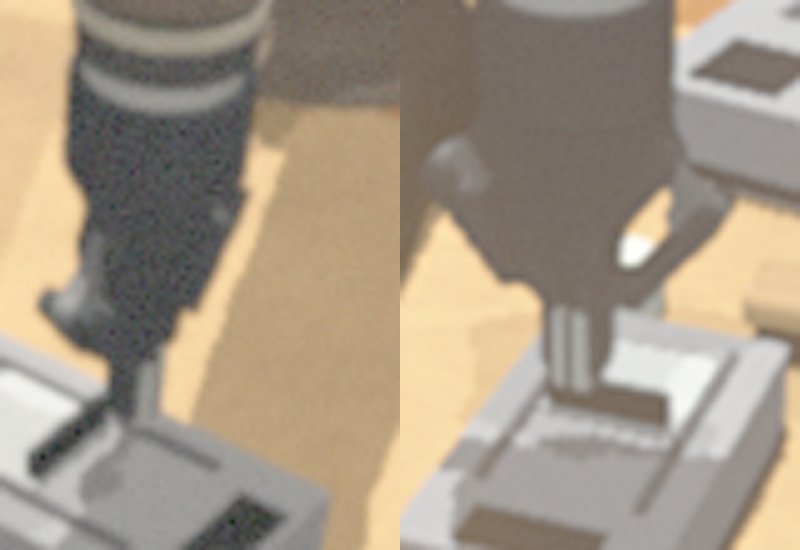

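View pics/zw2.png

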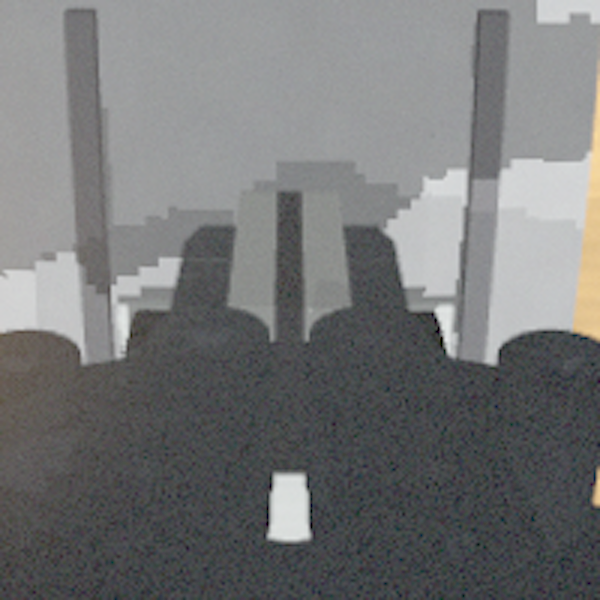

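Run:
```python
from h import *
from station import ctrl
S=ctrl.snapshot("scene");D=ctrl.snapshot("side");W=ctrl.snapshot("wrist")
p=ctrl.get_state()["eef_pos"]
for z in (.069,.08,.09,.1,.11):
  P=[[p[0],p[1]+.011,z],[p[0],p[1],z]]
  print(z,projw(W,P).round(1).tolist(),proj(S,P).round(1).tolist(),proj(D,P).round(1).tolist())
# rib now, from both
b=[.505,.1985,.042]
for y in (-.01,-.006,-.002,.002): 
  L=box(b,[[.028,y,.079],[-.028,y,.079]]);print(y,proj(S,L).round(1).tolist(),proj(D,L).round(1).tolist())
```

```text
0.069 [[315.7, 255.8], [314.8, 276.5]] [[379.0, 266.1], [375.0, 264.0]] [[318.2, 271.5], [320.4, 268.7]]
0.08 [[315.7, 263.0], [314.8, 284.7]] [[379.4, 262.3], [375.4, 260.2]] [[318.2, 267.1], [320.3, 264.3]]
0.09 [[315.7, 270.3], [314.8, 293.0]] [[379.8, 258.8], [375.7, 256.7]] [[318.1, 263.0], [320.3, 260.2]]
0.1 [[315.8, 278.4], [314.7, 302.3]] [[380.1, 255.3], [376.0, 253.1]] [[318.0, 258.9], [320.2, 256.1]]
0.11 [[315.8, 287.6], [314.7, 312.7]] [[380.4, 251.7], [376.3, 249.6]] [[318.0, 254.8], [320.2, 252.0]]
-0.01 [[356.3, 260.9], [370.8, 248.6]] [[313.6, 254.2], [338.4, 259.2]]
-0.006 [[357.7, 261.6], [372.3, 249.3]] [[312.9, 255.1], [337.8, 260.2]]
-0.002 [[359.2, 262.4], [373.7, 250.0]] [[312.2, 256.1], [337.2, 261.2]]
0.002 [[360.7, 263.1], [375.2, 250.7]] [[311.5, 257.1], [336.5, 262.3]]
```

Run:
```python
from h import *
from station import ctrl
W=ctrl.snapshot("wrist")
b=[.505,.1985,.042]
print(projw(W,box(b,[[-.055,.095,.06],[.055,.095,.06],[-.035,.04,.064],[.035,.04,.064]])).round(1))
from scipy.spatial.transform import Rotation as R
s=ctrl.get_state(); print(s["gripper_width"], s["force"])
C=-cv2.Rodrigues(W["rvec"])[0].T@W["tvec"]
print(R.from_euler('xyz',s["tcp_rot"]).inv().apply(C-s["eef_pos"]))
# start
rv=np.array([-2.42443177,1.61115988,0.21945584]);tv=np.array([-.5242062,-.03443176,.37906168])
C=-cv2.Rodrigues(rv)[0].T@tv
print(C,R.from_euler('xyz',[3.14155903,.0016234,-1.174]).inv().apply(C-[.20271638,-.48380675,.21190761]))
q=np.array([[208,131],[424,132]])
for z in (0,.03):
  W2=dict(W); W2["tvec"]=W["tvec"]-cv2.Rodrigues(W["rvec"])[0]@np.array([0,0,z])
  print(z,projw(W2,box(b,[[-.055,.095,.06],[.055,.095,.06]])).round(1).tolist())
```

```text
[[204.8 132.2]
 [423.  131.6]
 [245.4 239.4]
 [382.8 239.1]]
-8.175032258516908e-05 [-0.52260464 -0.059945   -0.07564369]
[ 0.00050852 -0.06734783 -0.161781  ]
[ 0.26521399 -0.45783753  0.37378039] [-6.11181769e-05 -6.76725475e-02 -1.61875165e-01]
0 [[204.8, 132.2], [423.0, 131.6]]
0.03 [[219.5, 133.0], [408.6, 132.5]]
```

```bash
python3 -m jog '[[1,0,0,12,0,0,0],[1,0,0,12,0,0,0],[1,0,-16,2,0,0,0],[1,0,-20,0,0,0,0],[1,0,-16,0,0,0,0],[1,0,-8,0,0,0,0],[1,0,0,-8,0,0,0],[1,0,0,-10,0,0,0],[1,0,0,0,0,0,0]]'; python3 d.py 0.506 0.158 0.083
python3 - <<'E'
from h import *
from station import ctrl
S=ctrl.snapshot("scene");D=ctrl.snapshot("side")
p=ctrl.get_state()["eef_pos"]
o=[]
for n,C,(x0,y0) in(("s",S,(330,190)),("d",D,(285,180))):
    c=cv2.resize(C["pixels"][y0:y0+100,x0:x0+80],None,fx=5,fy=5,interpolation=2); o.append((255*(c/255.)**.6).astype(np.uint8))
cv2.imwrite("pics/v5.png",np.hstack(o))
E
```

```text
time: 6.58
eef_pos: [0.5046, 0.1593, 0.0904]
tcp_rot: [-3.139, -0.003, 0.041]
force: [-0.7, 0.2, 0.6]
gripper_width: -0.001
d mm [ 1.4 -1.3 -7.4] rot [-0.0025  0.0029 -0.0009] [0.5046 0.1593 0.0904] [-0.7   0.18  0.58] 6.58
```

View pics/v5.png

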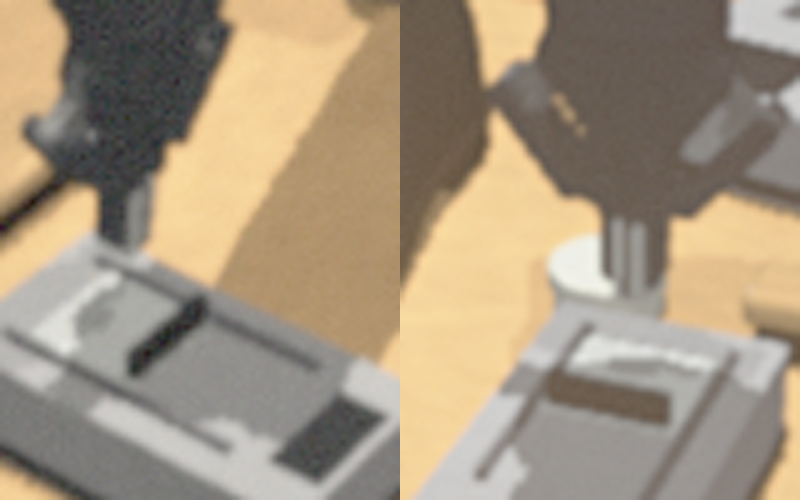

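Run:
```python
from h import *
from station import ctrl
S=ctrl.snapshot("scene");D=ctrl.snapshot("side");W=ctrl.snapshot("wrist")
q=[np.array([355.4,239.6]),np.array([331.4,238.4])]
r=least_squares(lambda p:np.r_[proj(S,[p])[0]-q[0],proj(D,[p])[0]-q[1]],[.5,.22,.08]);print(r.x,r.fun,ctrl.get_state()["eef_pos"])
# rib fit: scene ends, side ends
rs=np.array([[130,355],[205,297]])/5+[330,190]; rd=np.array([[548-400,374],[668-400,397]])/5+[285,180]
b=[.505,.1985,.042]
q=least_squares(lambda y:np.r_[(proj(S,box(b,[[.028,y[0],.079],[-.028,y[0],.079]]))-rs).ravel(),(proj(D,box(b,[[.028,y[0],.079],[-.028,y[0],.079]]))-rd).ravel()],[0.]);print(q.x,q.fun.round(1))
```

```text
[0.50431979 0.1619815  0.10860708] [-0.12913951 -0.46150525 -0.21903116  0.40084746] [0.50561609 0.15989317 0.09273586]
[-0.00978027] [ 0.4 -0.1 -0.1 -0.8 -1.  -0.6 -0.2 -0.1]
```

```bash
python3 -m jog '[[1,0,0,-10,0,0,0],[1,0,0,-10,0,0,0],[1,0,0,-6,0,0,0],[1,0,0,0,0,0,0],[1,0,0,0,0,0,0]]'; python3 d.py 0.506 0.159 0.053
python3 - <<'E'
from h import *
from station import ctrl
S=ctrl.snapshot("scene");D=ctrl.snapshot("side")
p=ctrl.get_state()["eef_pos"]
o=[]
for n,C,(x0,y0) in(("s",S,(330,190)),("d",D,(285,180))):
    c=cv2.resize(C["pixels"][y0:y0+100,x0:x0+80],None,fx=5,fy=5,interpolation=2); o.append((255*(c/255.)**.6).astype(np.uint8))
cv2.imwrite("pics/v6.png",np.hstack(o))
E
```

```text
time: 7.25
eef_pos: [0.5056, 0.161, 0.0638]
tcp_rot: [-3.138, -0.006, 0.043]
force: [0.5, -0.1, -0.1]
gripper_width: 0.001
d mm [  0.4  -2.  -10.8] rot [-0.0033  0.0057 -0.0034] [0.5056 0.161  0.0638] [ 0.52 -0.06 -0.13] 7.25
```

View pics/v6.png

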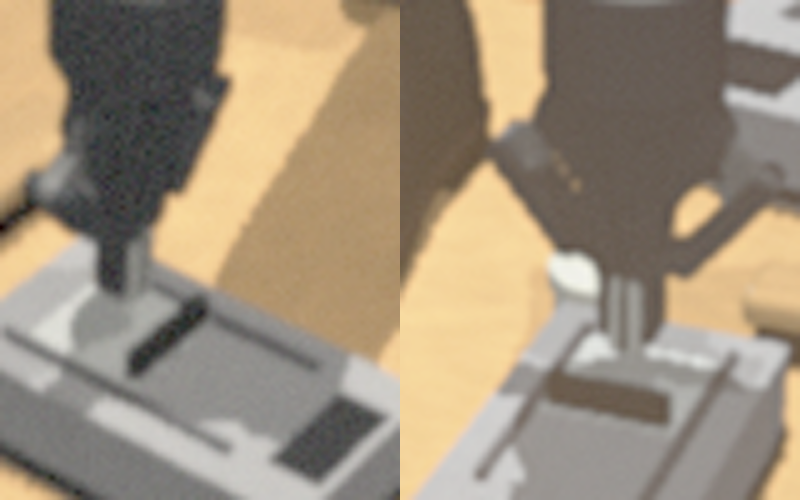

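```bash
python3 -m jog '[[1,0,-1,-4,0,0,0],[1,0,-1,-4,0,0.005,0],[1,0,0,0,0,0,0],[1,0,0,0,0,0,0]]'; python3 d.py 0.506 0.159 0.053
python3 - <<'E'
from h import *
from station import ctrl
S=ctrl.snapshot("scene");D=ctrl.snapshot("side")
p=ctrl.get_state()["eef_pos"];print(p)
for z in (.066,.072,.078): print(z,((proj(S,[[p[0],p[1]+.011,z]])-[330,190])*5).round(),((proj(D,[[p[0],p[1]+.011,z]])-[285,180])*5+[400,0]).round())
o=[]
for n,C,(x0,y0) in(("s",S,(330,190)),("d",D,(285,180))):
    c=cv2.resize(C["pixels"][y0:y0+100,x0:x0+80],None,fx=5,fy=5,interpolation=2); o.append((255*(c/255.)**.6).astype(np.uint8))
cv2.imwrite("pics/v7.png",np.hstack(o))
E
```

```text
time: 7.68
eef_pos: [0.5064, 0.1589, 0.0563]
tcp_rot: [-3.138, -0.002, 0.043]
force: [0.2, 0.5, 0.1]
gripper_width: 0.005
d mm [-0.4  0.1 -3.3] rot [-0.0039  0.0022 -0.0031] [0.5064 0.1589 0.0563] [0.2  0.53 0.07] 7.68
[0.50640669 0.15888527 0.05641803]
0.066 [[133. 329.]] [[619. 386.]]
0.072 [[134. 319.]] [[619. 374.]]
0.078 [[134. 309.]] [[619. 363.]]
```

View pics/v7.png

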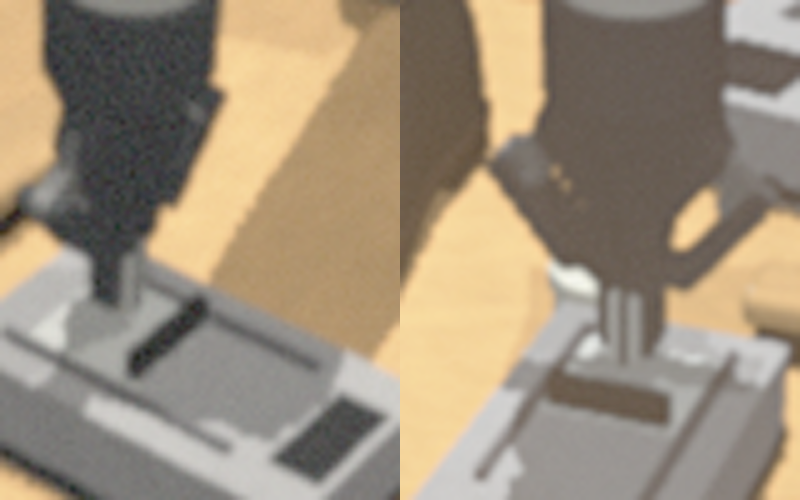

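```bash
python3 -m jog '[[1,0,0,-3,0,0,0],[1,0,0,-2,0,0.002,0],[1,0,0,0,0,0,0]]'; python3 -m jog '[[1,0,3,0,0,0,0],[1,0,3,0,0,0,0],[1,0,3,0,0,0,0],[1,0,3,0,0,0,0],[1,0,3,0,0,0,0],[1,0,3,0,0,0,0],[1,0,3,0,0,0,0]]'; python3 d.py 0.505 0.222 0.051
python3 - <<'E'
from h import *
from station import ctrl
S=ctrl.snapshot("scene");D=ctrl.snapshot("side")
o=[]
for n,C,(x0,y0) in(("s",S,(330,190)),("d",D,(285,180))):
    c=cv2.resize(C["pixels"][y0:y0+100,x0:x0+80],None,fx=5,fy=5,interpolation=2); o.append((255*(c/255.)**.6).astype(np.uint8))
cv2.imwrite("pics/v8.png",np.hstack(o))
E
```

```text
time: 8.03
eef_pos: [0.5068, 0.159, 0.0515]
tcp_rot: [-3.137, -0.001, 0.043]
force: [-0.3, 0.5, -0.3]
gripper_width: -0.004
time: 8.62
eef_pos: [0.5065, 0.1813, 0.0514]
tcp_rot: [-3.139, -0.001, 0.043]
force: [-0.6, -1.0, 0.2]
gripper_width: 0.001
d mm [-1.5 40.7 -0.4] rot [-0.0027  0.0005 -0.0026] [0.5065 0.1813 0.0514] [-0.57 -1.05  0.2 ] 8.62
```

View pics/v8.png

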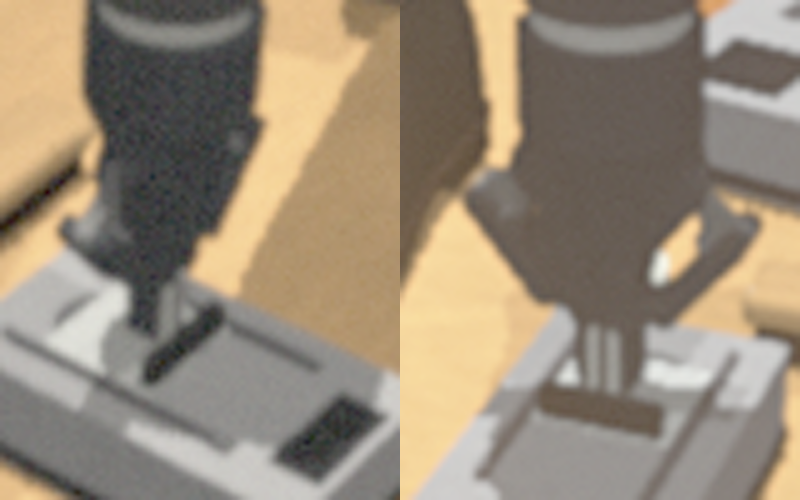

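```bash
python3 -m jog '[[1,-0.5,3,0,0,0,0],[1,-0.5,3,0,0,0,0],[1,-0.5,3,0,0,0,0],[1,0,3,0,0,0,0],[1,0,3,0,0,0,0],[1,0,3,0,0,0,0],[1,0,3,0,0,0,0],[1,0,3,0,0,0,0]]'; python3 d.py 0.505 0.222 0.051; python3 -m jog '[[1,0,3,0,0,0,0],[1,0,3,0,0,0,0],[1,0,2,0,0,0,0],[1,0,1,0,0,0,0],[1,0,0,0,0,0,0]]'
python3 d.py 0.505 0.222 0.051
python3 - <<'E'
from h import *
from station import ctrl
S=ctrl.snapshot("scene");D=ctrl.snapshot("side")
o=[]
for n,C,(x0,y0) in(("s",S,(330,200)),("d",D,(285,190))):
    c=cv2.resize(C["pixels"][y0:y0+100,x0:x0+80],None,fx=5,fy=5,interpolation=2); o.append((255*(c/255.)**.6).astype(np.uint8))
cv2.imwrite("pics/v9.png",np.hstack(o))
b=[.505,.1985,.042]
for y in (.033,.037,.041):
  L=box(b,[[.028,y,.079],[-.028,y,.079]]); print(y,((proj(S,L)-[330,200])*5).round().tolist(),((proj(D,L)-[285,190])*5+[400,0]).round().tolist())
E
```

```text
time: 9.38
eef_pos: [0.5052, 0.2072, 0.0515]
tcp_rot: [-3.139, -0.002, 0.042]
force: [-1.0, -1.2, 0.3]
gripper_width: 0.001
d mm [-0.2 14.8 -0.5] rot [-0.0023  0.0014 -0.0022] [0.5052 0.2072 0.0515] [-1.04 -1.19  0.34] 9.38
time: 9.8
eef_pos: [0.5048, 0.218, 0.0514]
tcp_rot: [-3.139, -0.001, 0.043]
force: [-0.9, -1.6, 0.4]
gripper_width: -0.004
d mm [ 0.2  4.  -0.4] rot [-0.0025  0.0008 -0.0032] [0.5048 0.218  0.0514] [-0.91 -1.58  0.41] 9.8
0.033 [[212.0, 345.0], [284.0, 281.0]] [[504.0, 375.0], [632.0, 402.0]]
0.037 [[220.0, 349.0], [291.0, 285.0]] [[500.0, 380.0], [629.0, 407.0]]
0.041 [[227.0, 353.0], [299.0, 288.0]] [[496.0, 385.0], [625.0, 413.0]]
```

View pics/v9.png

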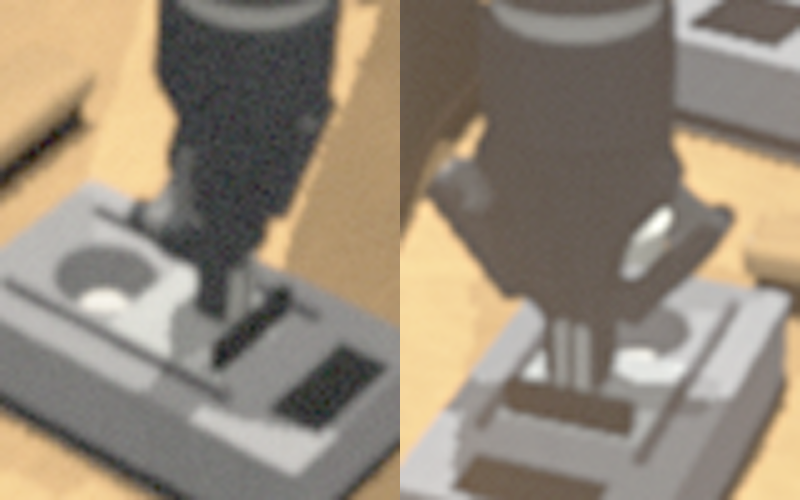

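```bash
python3 -m jog '[[1,0,1.5,0,0,0,0],[1,0,1.5,0,0,0,0],[1,0,1,0,0,0,0],[1,0,0,0,0,0,0]]'; python3 -m jog '[[1,0,1,0,0,0,0],[1,0,0,0,0,0,0]]'
```

```text
time: 10.23
eef_pos: [0.5048, 0.2219, 0.0514]
tcp_rot: [-3.139, -0.001, 0.042]
force: [-0.2, -0.8, 0.5]
gripper_width: 0.001
time: 10.4
eef_pos: [0.5047, 0.223, 0.0514]
tcp_rot: [-3.139, -0.001, 0.042]
force: [0.2, -0.9, -0.6]
gripper_width: -0.002
```

```bash
python3 -m jog '[[1,0,-5,0,0,0,0],[1,0,0,12,0,0,0],[1,0,-15,15,0,0,0],[1,0,-18,8,0,0,0],[1,0,-20,0,0,0,0],[1,0,-10,0,0,0,0],[1,0,0,0,0,0,0]]'; python3 d.py 0.507 0.1535 0.04
python3 - <<'E'
from h import *
from station import ctrl
S=ctrl.snapshot("scene");D=ctrl.snapshot("side");W=ctrl.snapshot("wrist"); cv2.imwrite("pics/w10.png",W["pixels"])
o=[]
for n,C,(x0,y0) in(("s",S,(315,190)),("d",D,(285,190))):
    c=cv2.resize(C["pixels"][y0:y0+110,x0:x0+80],None,fx=5,fy=5,interpolation=2); o.append((255*(c/255.)**.6).astype(np.uint8))
cv2.imwrite("pics/v10.png",np.hstack(o))
b=[.505,.1985,.042]
for y in (.033,.037,.041):
  L=box(b,[[.028,y,.079],[-.028,y,.079]]); print(y,((proj(S,L)-[315,190])*5).round().tolist(),((proj(D,L)-[285,190])*5+[400,0]).round().tolist())
L=box(b,[[0,-.045,.042]]); print(((proj(S,L)-[315,190])*5).round().tolist(),((proj(D,L)-[285,190])*5+[400,0]).round().tolist())
E
```

```text
time: 10.98
eef_pos: [0.5047, 0.1531, 0.0873]
tcp_rot: [-3.137, -0.001, 0.045]
force: [0.2, 0.3, 0.1]
gripper_width: -0.002
d mm [  2.3   0.4 -47.3] rot [-0.0049  0.0007 -0.0054] [0.5047 0.1531 0.0873] [0.19 0.3  0.11] 10.98
0.033 [[287.0, 395.0], [359.0, 331.0]] [[504.0, 375.0], [632.0, 402.0]]
0.037 [[295.0, 399.0], [366.0, 335.0]] [[500.0, 380.0], [629.0, 407.0]]
0.041 [[302.0, 403.0], [374.0, 338.0]] [[496.0, 385.0], [625.0, 413.0]]
[[178.0, 355.0]] [[632.0, 362.0]]
```

View pics/v10.png

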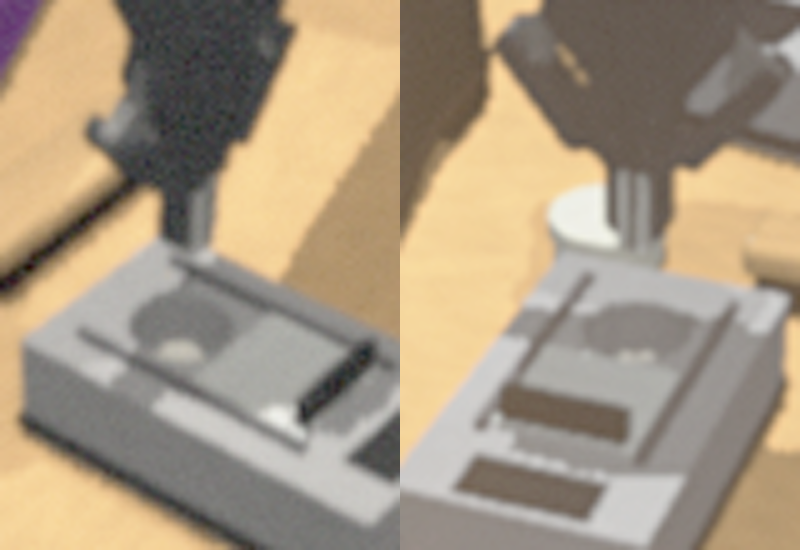

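View pics/w10.png

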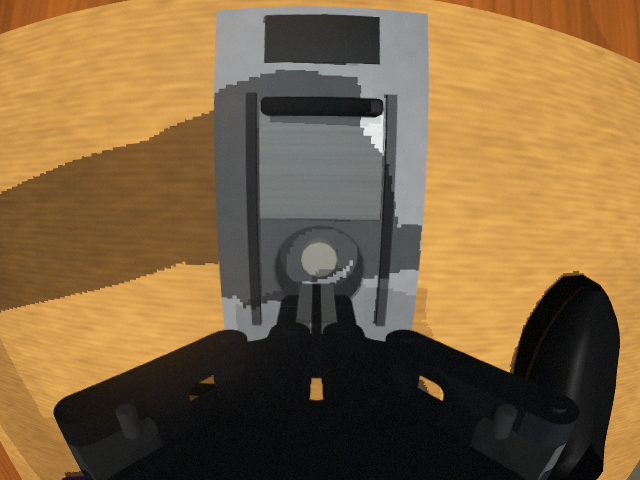

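```bash
python3 - <<'E'
from h import *
from station import ctrl
W=ctrl.snapshot("wrist")
q=np.array([[215.5,11.5],[428,13.5],[319,259]])
L=[[-.055,.095,.06],[.055,.095,.06],[0,-.045,.042]]
r=least_squares(lambda p:(projw(W,box(p,L))-q).ravel(),[.5,.2,.04]); print(r.x,r.fun.round(1))
print(box(r.x,[L[2]]))
E
python3 d.py 0.507 0.1535 0.024
```

```text
[0.50532624 0.19874406 0.03982426] [ 0.8 -0.6 -1.1  0.1  0.3  0.7]
[[0.50711786 0.15377974 0.042     ]]
d mm [  2.5  -1.5 -62.8] rot [-0.0051 -0.0002 -0.0077] [0.5045 0.155  0.0868] [ 1.63 -0.07 -0.23] 11.18
```

```bash
python3 -m jog '[[1,2.5,-1,-8,-0.005,0,-0.005],[1,0,0,-10,0,0,0],[1,0,0,-10,0,0,0],[1,0,0,-8,0,0,0],[1,0,0,-4,0,0,0],[1,0,0,0,0,0,0],[1,0,0,0,0,0,0]]'; python3 d.py 0.507 0.1535 0.024
```

```text
time: 11.77
eef_pos: [0.5053, 0.1565, 0.0392]
tcp_rot: [3.141, 0.005, 0.046]
force: [-0.3, -0.1, 0.0]
gripper_width: 0.0
d mm [  1.7  -3.  -15.2] rot [ 0.0012 -0.0051 -0.0065] [0.5053 0.1565 0.0392] [-0.28 -0.1   0.05] 11.77
```

```bash
python3 -m jog '[[1,1.5,-3,-3,0,-0.005,-0.005],[1,0,0,-4,0,0,0],[1,0,0,-3,0,0,0],[1,0,0,0,0,0,0]]'; python3 d.py 0.507 0.1535 0.024
python3 - <<'E'
from h import *
from station import ctrl
S=ctrl.snapshot("scene");D=ctrl.snapshot("side")
o=[]
for n,C,(x0,y0) in(("s",S,(315,190)),("d",D,(285,190))):
    c=cv2.resize(C["pixels"][y0:y0+110,x0:x0+80],None,fx=5,fy=5,interpolation=2); o.append((255*(c/255.)**.6).astype(np.uint8))
cv2.imwrite("pics/v11.png",np.hstack(o))
E
```

```text
time: 12.1
eef_pos: [0.5074, 0.1533, 0.0288]
tcp_rot: [3.141, -0.001, 0.041]
force: [-0.1, 0.3, 0.8]
gripper_width: -0.004
d mm [-0.4  0.2 -4.8] rot [ 0.0009  0.0014 -0.0008] [0.5074 0.1533 0.0288] [-0.06  0.33  0.76] 12.1
```

View pics/v11.png

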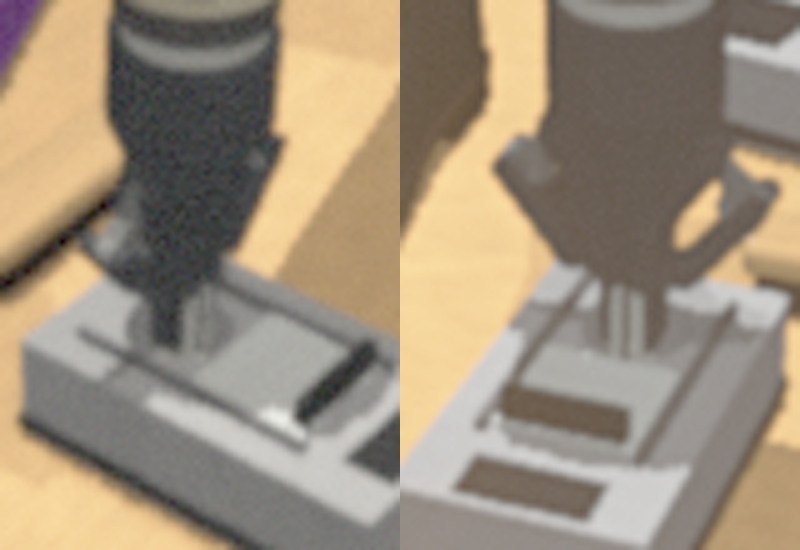

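```bash
for i in 1; do python3 -m jog '[[1,0,0,-2,0,0,0],[1,0,0,-1,0,0,0],[1,0,0,0,0,0,0]]'; python3 -m jog '[[1,0,0,-2,0,0,0],[1,0,0,0,0,0,0]]'; python3 -m jog '[[1,0,0,-1.5,0,0,0],[1,0,0,0,0,0,0]]'; done
```

```text
time: 12.45
eef_pos: [0.5082, 0.1535, 0.0268]
tcp_rot: [3.141, -0.003, 0.041]
force: [0.4, -0.6, -0.5]
gripper_width: 0.003
time: 12.62
eef_pos: [0.5083, 0.1536, 0.0248]
tcp_rot: [3.141, -0.004, 0.041]
force: [0.1, 0.8, -0.5]
gripper_width: -0.002
time: 12.78
eef_pos: [0.5085, 0.1537, 0.0234]
tcp_rot: [3.141, -0.004, 0.041]
force: [-1.0, -0.4, 1.3]
gripper_width: -0.003
```

```bash
python3 -m jog '[[1,0,0,-1.5,0,0,0],[1,0,0,0,0,0,0]]'; python3 -m jog '[[1,0,0,-1.5,0,0,0],[1,0,0,0,0,0,0]]';python3 -m jog '[[1,0,0,-1,0,0,0],[1,0,0,0,0,0,0]]'
```

```text
time: 12.95
eef_pos: [0.5086, 0.1537, 0.0222]
tcp_rot: [3.141, -0.004, 0.041]
force: [-0.6, 0.9, 1.7]
gripper_width: 0.003
time: 13.12
eef_pos: [0.5086, 0.1537, 0.021]
tcp_rot: [3.141, -0.005, 0.041]
force: [-0.9, -0.8, 2.4]
gripper_width: -0.004
time: 13.28
eef_pos: [0.5087, 0.1537, 0.0202]
tcp_rot: [3.142, -0.005, 0.041]
force: [-1.2, -1.1, 3.9]
gripper_width: 0.005
```

```bash
python3 -m jog '[[1,0,0,-1,0,0,0],[1,0,0,0,0,0,0]]'; python3 -m jog '[[1,0,0,-1,0,0,0],[1,0,0,0,0,0,0]]';python3 -m jog '[[1,0,0,-1,0,0,0],[1,0,0,0,0,0,0]]'
```

```text
time: 13.45
eef_pos: [0.5087, 0.1537, 0.0194]
tcp_rot: [3.142, -0.005, 0.041]
force: [-0.0, -0.6, 3.9]
gripper_width: -0.0
time: 13.62
eef_pos: [0.5087, 0.1537, 0.0186]
tcp_rot: [-3.141, -0.005, 0.041]
force: [-1.8, 0.6, 4.0]
gripper_width: -0.0
time: 13.78
eef_pos: [0.5087, 0.1537, 0.0186]
tcp_rot: [-3.141, -0.006, 0.041]
force: [-2.5, -0.3, 4.8]
gripper_width: 0.001
```

```bash
python3 -m jog '[[1,0,0,-1.5,0,0,0],[1,0,0,-0.5,0,0,0],[1,0,0,-0.5,0,0,0]]'
```

```text
time: 14.03
eef_pos: [0.5087, 0.1537, 0.0185]
tcp_rot: [-3.141, -0.007, 0.041]
force: [-2.0, -1.4, 5.2]
gripper_width: -0.001
```

```bash
python3 -m jog '[[1,0,0,-3,0,0,0],[1,0,0,-3,0,0,0],[1,0,0,-3,0,0,0]]'
```

```text
time: 14.28
eef_pos: [0.509, 0.1538, 0.0181]
tcp_rot: [-3.14, -0.012, 0.041]
force: [-10.6, -3.4, 29.3]
gripper_width: -0.004
```

```bash
python3 -m jog '[[1,0,0,4,0,0,0],[1,0,0,8,0,0,0],[1,0,0,12,0,0,0],[1,0,0,20,0,0.005,0],[1,0,0,25,0,0.005,0],[1,0,0,15,0,0,0],[1,0,0,0,0,0,0]]'; python3 d.py 0.507 0.1535 0.1
python3 - <<'E'
from h import *
from station import ctrl
S=ctrl.snapshot("scene");D=ctrl.snapshot("side");W=ctrl.snapshot("wrist"); cv2.imwrite("pics/w12.png",W["pixels"])
o=[]
for n,C,(x0,y0) in(("s",S,(315,190)),("d",D,(285,190))):
    c=cv2.resize(C["pixels"][y0:y0+110,x0:x0+80],None,fx=5,fy=5,interpolation=2); o.append((255*(c/255.)**.6).astype(np.uint8))
cv2.imwrite("pics/v12.png",np.hstack(o))
E
```

```text
time: 14.87
eef_pos: [0.5077, 0.1535, 0.105]
tcp_rot: [-3.14, 0.001, 0.041]
force: [0.7, -0.2, 0.4]
gripper_width: -0.003
d mm [-0.7 -0.  -5. ] rot [-0.0018 -0.0006 -0.001 ] [0.5077 0.1535 0.105 ] [ 0.68 -0.21  0.37] 14.87
```

View pics/v12.png

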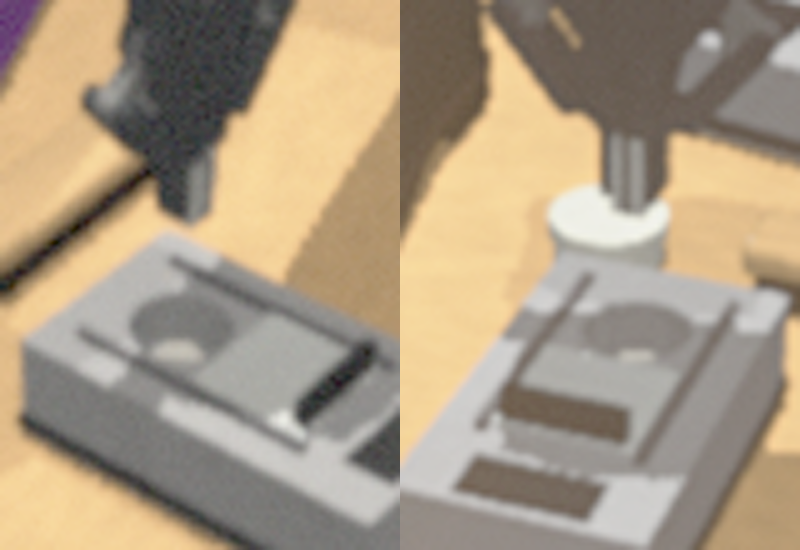

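View pics/w12.png

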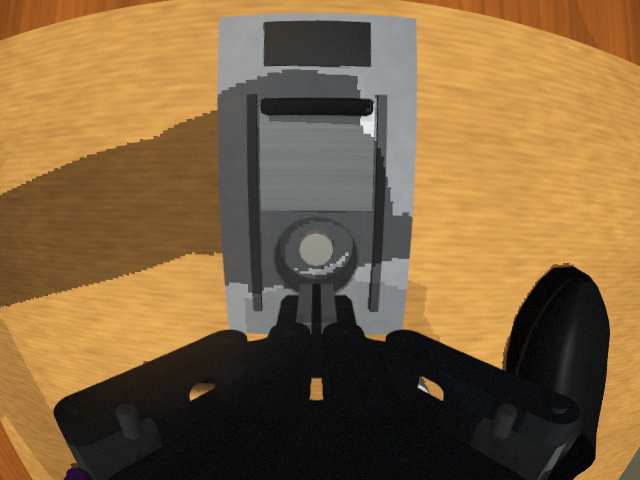

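```bash
python3 -m jog '[[1,-1,20,0,0,0,0],[1,-1,28,0,0,0,0],[1,-1,28,0,0,0,0],[1,-1,22,0,0,0,0],[1,-1,13,0,0,0,0],[1,0,0,0,0,0,0],[1,0,0,0,0,0,0]]'; python3 d.py 0.502 0.266 0.052
```

```text
time: 15.6
eef_pos: [0.4954, 0.2648, 0.0896]
tcp_rot: [3.135, 0.02, 0.038]
force: [0.0, -0.5, 0.3]
gripper_width: -0.001
d mm [  6.6   1.2 -37.6] rot [ 0.0075 -0.0193  0.0019] [0.4954 0.2648 0.0896] [ 0.05 -0.47  0.33] 15.6
```

```bash
python3 -m jog '[[1,3.5,1,-7,0.007,-0.01,0],[1,3,0,-10,0,-0.009,0],[1,0,0,-8,0,0,0],[1,0,0,-5,0,0,0],[1,0,0,0,0,0,0],[1,0,0,0,0,0,0]]'; python3 d.py 0.502 0.266 0.052
```

```text
time: 16.1
eef_pos: [0.5004, 0.2606, 0.0552]
tcp_rot: [3.137, 0.005, 0.035]
force: [0.5, -0.7, -0.0]
gripper_width: -0.0
d mm [ 1.6  5.4 -3.2] rot [ 0.0044 -0.0046  0.0053] [0.5004 0.2606 0.0552] [ 0.55 -0.69 -0.02] 16.1
```

```bash
python3 -m jog '[[1,1,0,-2,0.004,-0.004,0.004],[1,0,0,-1.5,0,0,0],[1,0,0,0,0,0,0]]'; python3 -m jog '[[1,0,-3,0,0,0,0],[1,0,-3,0,0,0,0],[1,0,-3,0,0,0,0],[1,0,-3,0,0,0,0],[1,0,-3,0,0,0,0],[1,0,-3,0,0,0,0]]'; python3 d.py 0.5045 0.196 0.051
python3 - <<'E'
from h import *
from station import ctrl
S=ctrl.snapshot("scene");D=ctrl.snapshot("side")
o=[]
for n,C,(x0,y0) in(("s",S,(325,200)),("d",D,(285,190))):
    c=cv2.resize(C["pixels"][y0:y0+110,x0:x0+80],None,fx=5,fy=5,interpolation=2); o.append((255*(c/255.)**.6).astype(np.uint8))
cv2.imwrite("pics/v13.png",np.hstack(o))
E
```

```text
time: 16.35
eef_pos: [0.5019, 0.26, 0.0521]
tcp_rot: [-3.141, -0.0, 0.038]
force: [0.5, 0.1, -1.5]
gripper_width: 0.001
time: 16.85
eef_pos: [0.5026, 0.2419, 0.0532]
tcp_rot: [-3.139, -0.002, 0.039]
force: [1.3, 1.9, -1.2]
gripper_width: 0.003
d mm [  1.9 -45.9  -2.2] rot [-0.0029  0.0019  0.0007] [0.5026 0.2419 0.0532] [ 1.3   1.92 -1.19] 16.85
```

View pics/v13.png

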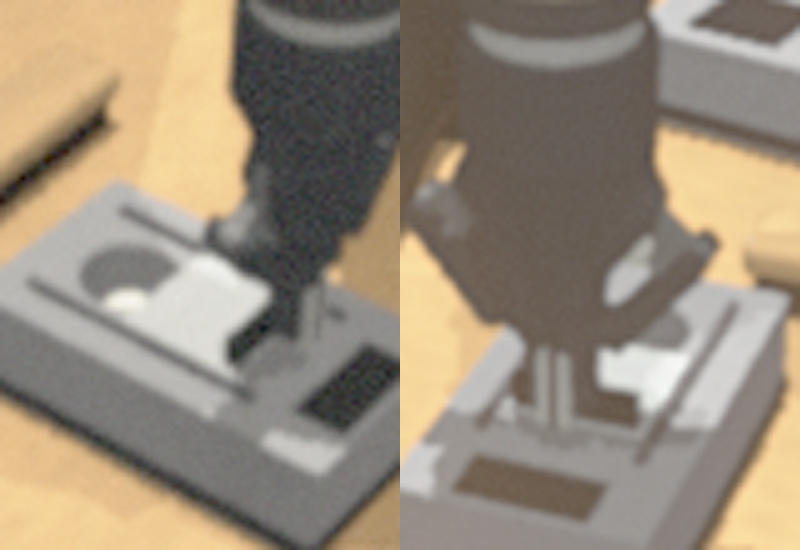

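```bash
python3 -m jog '[[1,0.3,-3,-1,0,0,0],[1,0.3,-3,-0.5,0,0,0],[1,0.3,-3,0,0,0,0],[1,0.3,-3,0,0,0,0],[1,0.3,-3,0,0,0,0],[1,0.3,-3,0,0,0,0],[1,0,-3,0,0,0,0],[1,0,-3,0,0,0,0],[1,0,-3,0,0,0,0]]'; python3 -m jog '[[1,0,-3,0,0,0,0],[1,0,-3,0,0,0,0],[1,0,-3,0,0,0,0],[1,0,-2,0,0,0,0],[1,0,0,0,0,0,0]]'; python3 d.py 0.5045 0.196 0.051
```

```text
time: 17.7
eef_pos: [0.5043, 0.2126, 0.052]
tcp_rot: [-3.138, -0.002, 0.04]
force: [-0.3, 1.1, 0.4]
gripper_width: -0.001
time: 18.12
eef_pos: [0.5047, 0.1996, 0.052]
tcp_rot: [-3.138, -0.002, 0.039]
force: [-0.4, 1.7, 0.1]
gripper_width: -0.004
d mm [-0.2 -3.6 -1. ] rot [-0.0033  0.0023  0.0013] [0.5047 0.1996 0.052 ] [-0.38  1.74  0.15] 18.12
```

```bash
python3 -m jog '[[1,0,-1,0,0,0,0],[1,0,-1,0,0,0,0],[1,0,0,0,0,0,0]]'; python3 -m jog '[[1,0,-1,0,0,0,0],[1,0,0,0,0,0,0]]'; python3 -m jog '[[1,0,-1,0,0,0,0],[1,0,0,0,0,0,0]]'
python3 - <<'E'
from h import *
from station import ctrl
S=ctrl.snapshot("scene");D=ctrl.snapshot("side")
o=[]
for n,C,(x0,y0) in(("s",S,(325,200)),("d",D,(285,190))):
    c=cv2.resize(C["pixels"][y0:y0+110,x0:x0+80],None,fx=5,fy=5,interpolation=2); o.append((255*(c/255.)**.6).astype(np.uint8))
cv2.imwrite("pics/v14.png",np.hstack(o))
b=[.505,.1985,.042]
for y in (-.019,-.015,-.011):
  L=box(b,[[.028,y,.079],[-.028,y,.079]]); print(y,((proj(S,L)-[325,200])*5).round().tolist(),((proj(D,L)-[285,190])*5+[400,0]).round().tolist())
E
```

```text
time: 18.37
eef_pos: [0.5048, 0.1973, 0.052]
tcp_rot: [-3.138, -0.003, 0.039]
force: [-0.2, -0.1, -0.6]
gripper_width: -0.004
time: 18.53
eef_pos: [0.5048, 0.1962, 0.052]
tcp_rot: [-3.139, -0.003, 0.039]
force: [0.1, 1.0, -0.1]
gripper_width: 0.001
time: 18.7
eef_pos: [0.5048, 0.1952, 0.052]
tcp_rot: [-3.139, -0.003, 0.039]
force: [0.3, -0.0, -1.0]
gripper_width: -0.003
-0.019 [[140.0, 296.0], [213.0, 235.0]] [[551.0, 310.0], [674.0, 335.0]]
-0.015 [[147.0, 300.0], [220.0, 239.0]] [[547.0, 315.0], [671.0, 340.0]]
-0.011 [[155.0, 303.0], [227.0, 242.0]] [[544.0, 320.0], [668.0, 345.0]]
```

View pics/v14.png

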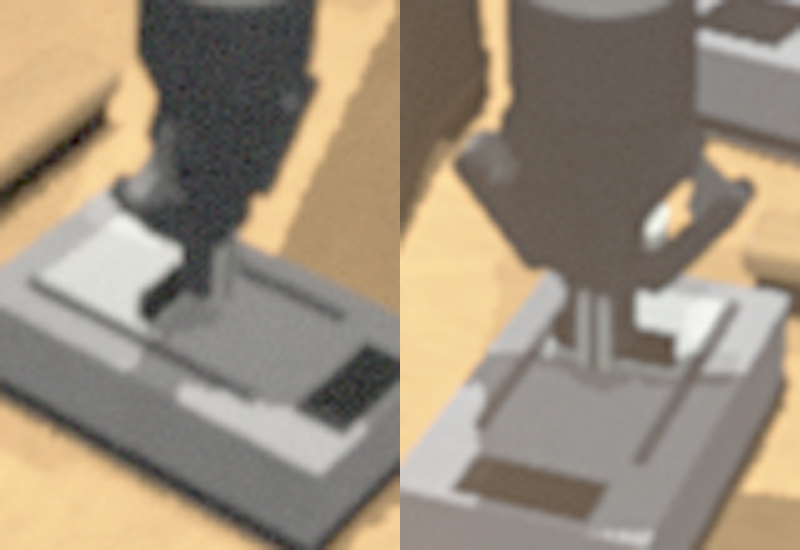

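```bash
python3 -m jog '[[1,0,-1,0,0,0,0],[1,0,0,0,0,0,0]]'; python3 -m jog '[[1,0,-0.8,0,0,0,0],[1,0,0,0,0,0,0]]'; python3 -m jog '[[1,0,-0.8,0,0,0,0],[1,0,0,0,0,0,0]]'
```

```text
time: 18.97
eef_pos: [0.5048, 0.1942, 0.052]
tcp_rot: [-3.139, -0.003, 0.039]
force: [-0.3, -1.0, 0.2]
gripper_width: 0.003
time: 19.13
eef_pos: [0.5048, 0.1942, 0.0521]
tcp_rot: [-3.137, -0.003, 0.039]
force: [-0.2, 0.9, -0.3]
gripper_width: 0.001
time: 19.3
eef_pos: [0.5048, 0.1942, 0.0521]
tcp_rot: [-3.135, -0.003, 0.04]
force: [0.7, 1.5, -0.7]
gripper_width: 0.003
```

```bash
python3 -m jog '[[1,0,5,0,0,0,0],[1,0,5,2,0,0,0],[1,0,0,15,0,0,0],[1,0,0,30,0,0,0],[1,0,0,35,0,0,0],[1,0,0,30,0,0,0],[1,0,0,10,0,0,0],[1,0,0,0,0,0,0],[1,0,0,0,0,0,0]]'
python3 - <<'E'
from h import *
from station import ctrl
W=ctrl.snapshot("wrist");S=ctrl.snapshot("scene");D=ctrl.snapshot("side")
cv2.imwrite("pics/w15.png",W["pixels"]);cv2.imwrite("pics/s15.png",S["pixels"])
b=[.505,.1985,.042]
for y in (-.019,-.015,-.011):
  print(y,projw(W,box(b,[[-.028,y,.079],[.028,y,.079]])).round().tolist())
print(projw(W,box(b,[[-.055,.095,.06],[.055,.095,.06]])).round())
print(ctrl.get_state()["force"])
E
```

```text
time: 20.05
eef_pos: [0.5015, 0.2026, 0.1777]
tcp_rot: [3.138, 0.002, 0.039]
force: [0.1, 0.6, -1.0]
gripper_width: 0.001
-0.019 [[282.0, 264.0], [358.0, 264.0]]
-0.015 [[282.0, 259.0], [358.0, 259.0]]
-0.011 [[282.0, 254.0], [358.0, 254.0]]
[[246. 110.]
 [393. 110.]]
[ 0.0017392   0.71009985 -0.18484286]
```

View pics/w15.png

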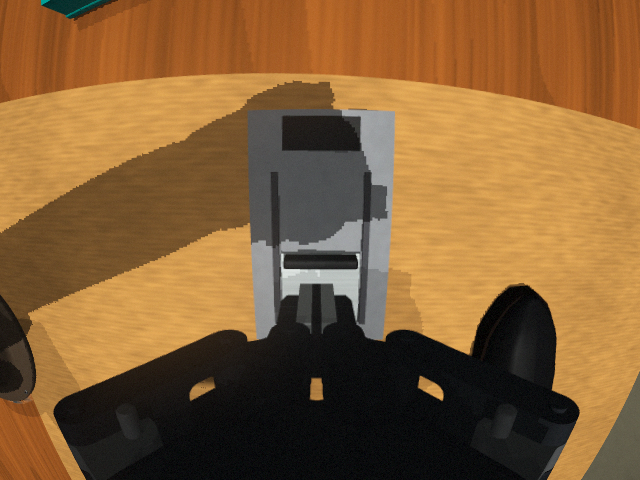

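View pics/s15.png

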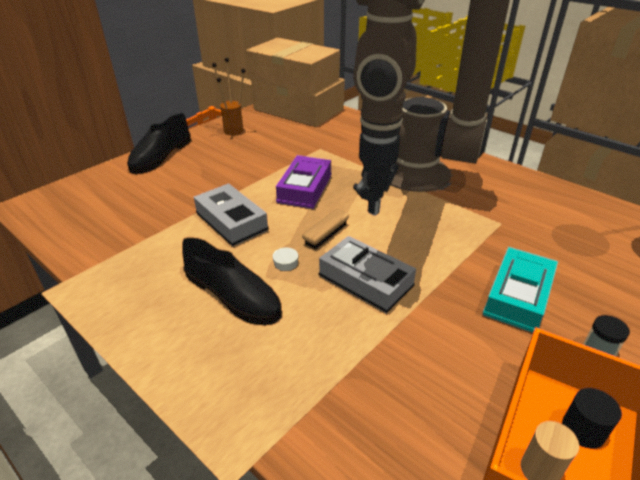

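```bash
python3 -c "
from station import ctrl
print(ctrl.job_done())"
```

```text
the job is handed in; nothing more can be done
None
```

I pushed the shutter open, pressed the reset key home, let it spring back and pushed the shutter shut again. Then I backed clear and handed the job in at about 20 s. No verdict was reported.

- **Fingertip height:** the fingertips turned out to be about 17 mm behind the TCP, not the stated 14 mm ahead of it. My first push therefore passed over the rib, with no force felt and the rib unmoved. I measured the true tip height from the scene and side pictures and repeated the push lower.
- **Opening:** the pictures put the shutter at about 57 mm of its 60 mm travel. I did not push it to the end stop.
- **Key:** first contact was at about 24 mm TCP height, and it stopped moving at 18.5 mm with about 5 N. A last push to confirm the hard stop reached about 29 N downward and 11 N sideways, harder than it needed to be. The counter showed no movement afterwards.
- **Shutting:** I pushed until the finger stalled. Afterwards the wrist picture put the rib within about 2 mm of shut.
- **Surroundings:** in the last pictures the counter lay within a few pixels of its starting pose. The timer, shoe, tin and brush looked where they were by eye. The gripper was well clear, with only noise on the force reading.

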